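Roll the cream jar up into the labeller and start it

ROBOT

A 6-joint arm with a two-finger parallel gripper is mounted at the origin on the work surface. World frame = base frame: x ahead of the robot, y to its left, z up, the work surface at z = 0. Lengths are in m, angles in rad, forces in N, time in s.
With the tool pointing down it reaches from about 0.35 to 0.775 m from the base axis. Payload 7.3 kg.
Tool frame: the origin (TCP) lies at the very end of the fingers, on their centre line; the grasp point (between the pads) lies bot.grip_depth behind it (bot.grip_depth is the distance from the TCP to the grasp point, in m); z points along the fingers, y is the line along which they close (so a half turn about z gives the same grasp; the last joint's range is limited). The gripper opens to 92 mm and grips with 3 to 60 N. Pads are 19 mm wide; open, the fingers measure 130 mm over their backs; the gripper's body (75 mm by 190 mm) begins 47 mm behind the grasp point.
Start: joints at [1.003, 0.342, 1.524, -0, 1.275, -0.146], TCP at [0.215, 0.479, 0.227] pointing down, gripper open.
Joint ranges: [-2.53, 2.53], [-0.77, 2.02], [0.04, 2.7], [-1, 4.14], [0.28, 2.66], [-3.11, 3.11]. Speed limits (rad/s): [2.57, 2.57, 3.14, 3.14, 3.14, 3.14].

INTERFACE

Orientations are given as a unit quaternion [x, y, z, w].
In Python, from bench import bot, jaws, kin, status, viewer, order gives the robot as it stands. Calls block until the motion is done:
- bot.movep(position, orientation): joint-space move of the TCP to a pose.
- bot.movel(position, rot=None, v=0.15): straight line of the TCP; rot=None keeps the orientation; v is the mean speed in m/s.
- bot.set_joints(angles): joint-space move.
- jaws.gripper_to(opening, force=None): finger opening in m; force is the grip in N (None keeps the last); returns when the fingers have stopped.
- bot.wait(seconds).
- kin.ik(position, orientation): joint angles nearest the present ones, or None.
- status.state(): the state.
- viewer.camera(name): name is "side" or "top" or "wrist"; returns a dict with "frame" (480x640x3 uint8, red, green, blue), "fx", "fy", "cx", "cy" (pixels), "origin" and "orientation" of the camera in the world. Camera axes: x right, y up, looking along -z (the intrinsics and any distortion apply to the point x, -y, -z); pixel columns grow to the right and rows downward; lengths in m; the calibration is good to about 2 mm. A picture is of the moment at which its call begins. There is no depth.
A pose or a line that the arm cannot do raises bot.PlanningError and nothing moves.
- order.hand_in(): hands the job in; it is judged then, once.
The state is a dict: "t": time; "qpos": joint angles; "qd": joint speeds; "tau": joint torques, N m; "tool_pos": TCP position; "orientation": TCP orientation; "wrist_force": force on the tool from outside, world axes, zero at the start; "ft_torque": the same for the moment, N m; "opening": finger opening in m; "finger_force": force on a finger pad.
Only numpy, scipy, OpenCV 4.12 (cv2) and the standard library are available. Lean on these libraries where they do the work, as an engineer would, in place of code of your own. Each camera call takes 0.05 s, during which the arm holds its last target. There are 200 camera calls.

TASK

Push the jar lying at the foot of the labeller's ramp up the ramp with the fingers, slowly and without knocking it or letting it roll back, over the crest and home against the stop plate. Then press the start button on its box by the labeller fully down and let it go. Do not lift the jar, do not press start before the jar is home, and leave everything else on the bench where it stands.

Things in the scene. Friction and masses are not known exactly. Their poses are not given: they have to be found in the camera images.
- labeller: Bench labeller for round jars, fixed, 122 mm wide (its x), 330 mm long (its y); origin under it on the bench; +y points up the ramp. Along +y: a kerb (y -153 to -145 mm, top 25 mm above the bench), a bare metal ramp, a crest, a black plastic bed, a stop plate, a white head 110 mm high ending at y = 170 mm. The channel is 104 mm wide between side rails 8 mm thick standing 14 mm above ramp and bed.
- ramp (a point): Foot of the ramp: mid-width, on its surface at the kerb's inner face, 15 mm above the bench. x lies across the ramp, y points up along the slope, z is square to its surface. The ramp rises at 7 degrees and is smooth (friction with the jar about 0.3). A jar let go on it rolls back to the kerb.
- crest (a point): Top of the ramp, mid-width on its surface, at y = +45 mm on the labeller, 38 mm above the bench, 191 mm up the slope from the foot. From here the bed falls at 7 degrees to the stop plate, whose upright face is 55 mm further on and reaches 90 mm above the bench. A jar past the crest rolls by itself to the plate and stays.
- home (a point): Where the jar's centre is when it lies home against the stop plate: on the labeller at x = 0, y = +70 mm, 65 mm above the bench.
- jar: Closed cylindrical jar, white with a metal screw lid at one end, 60 mm in diameter and 100 mm long, 0.2 to 0.42 kg, rolls freely. Origin at its centre, x along its axis. It starts lying across the ramp, resting on the kerb's upper edge, its centre 30 mm above the ramp's surface (48 mm above the bench) and 20 mm up from the kerb's inner face; it overhangs the kerb.
- start (a joint): Black push button, 32 mm across, facing up in the middle of a grey start box (80 x 100 mm, 45 mm high) fixed to the bench on the head's side of the labeller. Value is how far it is pressed, in m: 0 up, 0.006 fully down. It springs back; fully down takes about 4 N.
- start_top (a point): Centre of the top face of the start button.
- amber: Small amber bottle, 44 mm across, 75 mm tall, standing beside the labeller; origin under it. Leave it.
- creampot: Low white pot with metal lid, 52 mm across, 45 mm tall, standing beside the labeller; origin under it. Leave it.
- beaker: Clear glass beaker, 52 mm across, 65 mm tall, standing on the labeller's robot side; origin under it. Leave it.
- whitejar: White jar standing upright, 64 mm across, 70 mm tall; origin under it. Leave it.
- dish: Shallow glass dish, 90 mm across, 18 mm tall; origin under it. Leave it.
- spatula: Steel spatula lying flat, 170 mm long; origin under it. Leave it.
- glassjar: Clear glass jar standing upright, 70 mm across, 85 mm tall; origin under it. Leave it.
There are look-alikes about, which are no part of the job. Leave any pink or yellow look-alike of the jar alone.

How it is judged:
On the way, in this order (a step that is already met when the one before it is completed fails the run):
1. the jar lies home against the stop plate (distance between jar and home below 0.006 m and angle between the x axis of jar and the x axis of labeller, either way round below 0.06 rad), for 0.2 s.
2. the start button is pressed fully down (value of joint start above 0.0045 m), for 0.05 s.
At the end, for the whole second after the job is handed in: The jar's centre is within 6 mm of the home point, its axis within 0.06 rad of square to the ramp, at rest; the start button has been pressed at least 4.5 mm after the jar came home and is up again (within 1.5 mm) (all of step 1 and linear speed of jar below 0.02 m/s and angular speed of jar below 0.5 rad/s and value of joint start below 0.0015 m); the robot touches nothing.
It fails at once if the jar is lifted off the ramp (its centre more than 45 mm above the ramp's plane, 15 mm clear) (z of jar in the frame of ramp above 0.045 m).
It fails at once if the jar runs loose on the ramp (untouched and faster than 0.2 m/s, as when it is knocked, or let roll back by more than about 25 mm) (y of jar in the frame of ramp below 0.185 m and contact force between jar and the arm below 0.01 N and contact force between jar and the fingers below 0.01 N and linear speed of jar above 0.2 m/s).
It fails at once if the start button is pressed (over 3 mm) while the jar is not home (value of joint start above 0.003 m and not (distance between jar and home below 0.008 m)).
It fails at once if another thing on the bench is moved by over 30 mm or tipped over (distance of any of amber, creampot, beaker, whitejar, dish, spatula, glassjar from where it was at the start of the episode above 0.03 m or angle between any of amber, creampot, beaker, whitejar, dish, spatula, glassjar's own z axis and vertical above 0.5 rad).
It also fails if it takes over 54 s, if anything falls off the work surface, if the arm or the gripper's body presses on something with over 40 N, if the wrist force passes 120 N, or if a joint passes its speed limit or range.

## Working session

There is one attempt and no reset: what is moved stays moved. The work goes in short steps, each a Python script; the robot and the scene stay as the last script left them, time stands still between calls to the robot, and variables do not carry over. Pictures are saved under pics/ and viewed, at most 10 in all, crops included, and the job is handed in when it is done.

```bash
mkdir -p pics; ls
python3 - <<'E'
from bench import bot, jaws, kin, status, viewer
import cv2, pickle
d={}
for n in ("top","side"):
    c=viewer.camera(n); d[n]=c
    cv2.imwrite(f"pics/{n}1.png",c["frame"][:,:,::-1])
    print(n,{k:v for k,v in c.items() if k!="frame"})
pickle.dump(d,open("cams.pkl","wb"))
s=status.state(); print(s["t"],s["tool_pos"],s["orientation"],s["wrist_force"],bot.grip_depth)
E
```

```text
pics
top {'fx': 512.5345648833999, 'fy': 512.5345648833999, 'cx': 324.27458629900474, 'cy': 240.69077440012938, 'origin': array([0.38569845, 0.05382594, 1.17034385]), 'orientation': array([ 0.05501395, -0.05335981, -0.6976869 ,  0.71229151])}
side {'fx': 552.7508557745105, 'fy': 552.7508557745105, 'cx': 311.30984058893046, 'cy': 241.1225758941853, 'origin': array([-0.34505837,  0.94030163,  0.95809094]), 'orientation': array([-0.17758439,  0.42439333,  0.82682932, -0.32358515])}
0.1 [0.21472398 0.47870853 0.22613279] [ 2.09343972e-01  9.77841846e-01 -6.06778909e-04 -2.37998477e-04] [-0.06859623 -0.53914872 -0.40884515] 0.0188
```

View pics/top1.png

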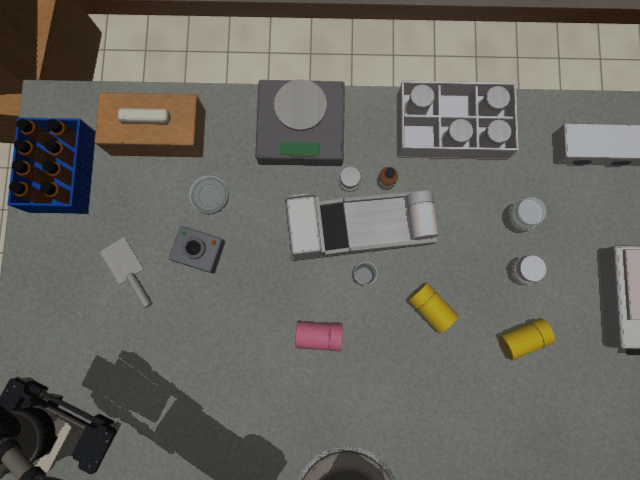

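View pics/side1.png

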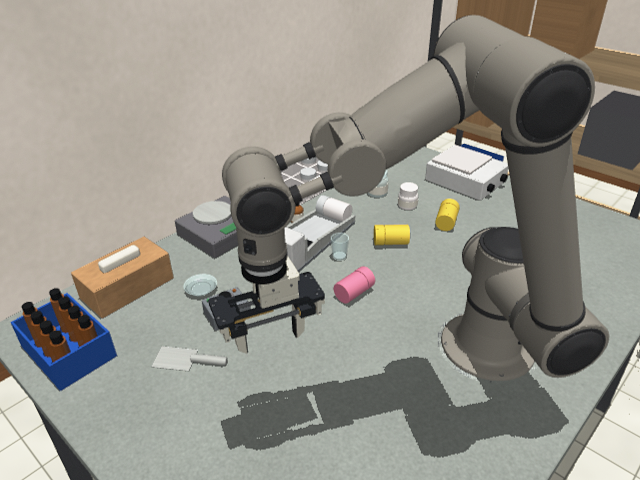

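The top view shows the labeller with its head at left (~303,225), the jar at its foot (424,215) and the start box at (196,249). The amber bottle is at (388,178), the creampot at (349,178) and the beaker at (365,273). The side view is mostly hidden by the arm. Next I'll enlarge the top view.

```bash
cat > h.py <<'E'
import numpy as np, cv2, pickle
from scipy.spatial.transform import Rotation as R
def ray(c,u,v):
    d=np.array([(u-c["cx"])/c["fx"],-(v-c["cy"])/c["fy"],-1.])
    return np.array(c["origin"]),R.from_quat(c["orientation"]).apply(d)
def at_z(c,u,v,z):
    o,d=ray(c,u,v); return o+d*(z-o[2])/d[2]
def proj(c,p):
    q=R.from_quat(c["orientation"]).inv().apply(np.atleast_2d(p)-c["origin"])
    return np.c_[c["cx"]+c["fx"]*q[:,0]/-q[:,2], c["cy"]-c["fy"]*q[:,1]/-q[:,2]]
def tri(obs):
    A=0;b=0
    for c,u,v in obs:
        o,d=ray(c,u,v); d=d/np.linalg.norm(d); P=np.eye(3)-np.outer(d,d); A=A+P; b=b+P@o
    return np.linalg.solve(A,b)
def crop(c,x,y,w,h,s,name):
    cv2.imwrite(name,cv2.resize(c["frame"][y:y+h,x:x+w,::-1],None,fx=s,fy=s,interpolation=cv2.INTER_CUBIC))
E
python3 - <<'E'
from h import *
d=pickle.load(open("cams.pkl","rb")); c=d["top"]
crop(c,280,180,160,90,5,"pics/top_lab.png")
for n,u,v,z in [("jar",424,215,.06),("box",193,248,.051),("head l",288,227,.11),("beaker",365,273,.065),("amber",388,176,.075),("cream",349,178,.045)]: print(n,at_z(c,u,v,z))
E
```

```text
jar [ 0.61931527 -0.16082183  0.06      ]
box [0.53645669 0.34738117 0.051     ]
head l [0.57716569 0.1348722  0.11      ]
beaker [ 0.48776184 -0.03125408  0.065     ]
amber [ 0.70226864 -0.07934335  0.075     ]
cream [0.70444889 0.00528925 0.045     ]
```

View pics/top_lab.png

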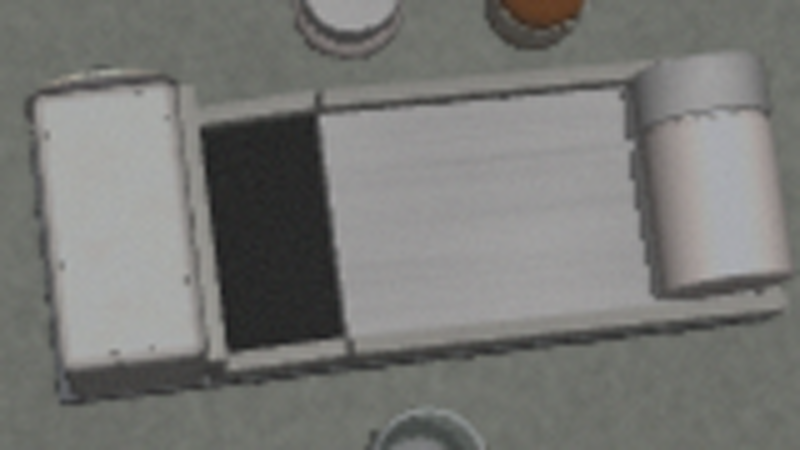

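The crop shows these points, in crop pixels:
- **Head top corners:** (35,97), (65,370)
- **Crest line ends:** (320,112), (345,342)
- **Head's bench corner:** (62,402)
- **Near rail end:** (783,312)

I'll fit the labeller to these, then take wrist views for the second look.

```bash
cat >> h.py <<'E'
def quat(yaw,s=1):   # tool down, tool y along s*labeller x
    z=np.array([0,0,-1.]); y=s*np.array([np.cos(yaw),np.sin(yaw),0]); x=np.cross(y,z)
    return R.from_matrix(np.c_[x,y,z]).as_quat()
def L2W(P,p): return R.from_euler("z",P[2]).apply(np.atleast_2d(p))+[P[0],P[1],0]
def fit(obs,x0):
    from scipy.optimize import least_squares
    f=lambda P:np.concatenate([(proj(c,L2W(P,p))[0]-uv) for c,p,uv in obs])
    r=least_squares(f,x0,loss="soft_l1"); return r.x,f(r.x).reshape(-1,2)
E
cat > obs.py <<'E'
from h import *
c=pickle.load(open("cams.pkl","rb"))["top"]
k=lambda u,v:np.array([280+u/5-.4,180+v/5-.4])
OBS=[(c,(-.061,.17,.11),k(65,370)),(c,(.061,.17,.11),k(35,97)),(c,(.052,.045,.038),k(320,112)),(c,(-.052,.045,.052),k(345,342)),(c,(-.061,.17,0),k(62,402)),(c,(-.061,-.153,.029),k(783,312))]
E
python3 - <<'E'
from obs import *
P,r=fit(OBS,[.6,-.03,.1]); print(P,r.round(2).tolist()); np.save("P.npy",P)
from bench import bot,kin,status,viewer
W={}
def pic(n,p,q):
    bot.movep(p,q); W[n]=viewer.camera("wrist"); print(n,status.state()["t"],status.state()["qpos"],W[n]["origin"])
    cv2.imwrite(f"pics/{n}.png",W[n]["frame"][:,:,::-1])
for s in (1,-1):
    print(s,[kin.ik(p,quat(P[2],s)) for p in ([.5,.33,.25],L2W(P,[0,-.2,.2])[0],L2W(P,[0,.03,.06])[0])])
s=min((1,-1),key=lambda s:abs(kin.ik(L2W(P,[0,-.2,.2])[0],quat(P[2],s))[5])); print(s)
q=quat(P[2],s)
pic("wbox",[.5,.33,.25],q)
pic("wlab",L2W(P,[0,-.04,.33])[0],q)
pickle.dump(W,open("w.pkl","wb"))
E
```

```text
[ 0.60327864 -0.03461292  0.13548947] [[-1.02, 0.53], [-1.04, -1.57], [-0.25, 0.63], [0.64, -1.01], [2.64, 0.2], [0.33, 0.39]]
1 [array([ 4.55496460e-01,  4.65221051e-01,  1.26785736e+00, -4.44089210e-16,
        1.40851425e+00,  3.20006989e-01]), array([-4.67734513e-01,  6.38441649e-01,  1.10579433e+00, -4.44089210e-16,
        1.39735667e+00, -6.03223984e-01]), array([-1.35998190e-01,  6.45053803e-01,  1.51392578e+00, -4.44089210e-16,
        9.82613071e-01, -2.71487661e-01])]
-1 [array([ 4.55496460e-01,  4.65221051e-01,  1.26785736e+00, -4.44089210e-16,
        1.40851425e+00, -2.82158567e+00]), array([-4.67734513e-01,  6.38441649e-01,  1.10579433e+00, -4.44089210e-16,
        1.39735667e+00,  2.53836867e+00]), array([-1.35998190e-01,  6.45053803e-01,  1.51392578e+00, -4.44089210e-16,
        9.82613071e-01,  2.87010499e+00])]
1
wbox 1.375 [4.57780214e-01 4.64702290e-01 1.26862701e+00 4.81201735e-04
 1.40853998e+00 3.19606716e-01] [0.48807136 0.40894365 0.40780101]
wlab 2.9917 [-2.44151540e-01  4.64876302e-01  1.05592917e+00  3.16860467e-04
  1.62126260e+00 -3.81540279e-01] [0.59771898 0.00513004 0.48769477]
```

View pics/wlab.png

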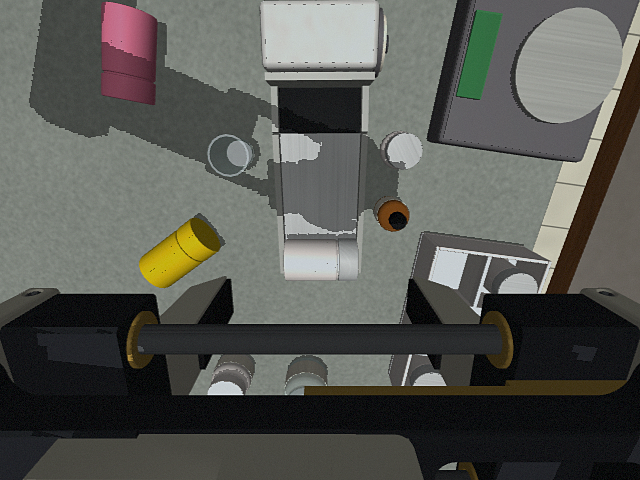

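View pics/wbox.png

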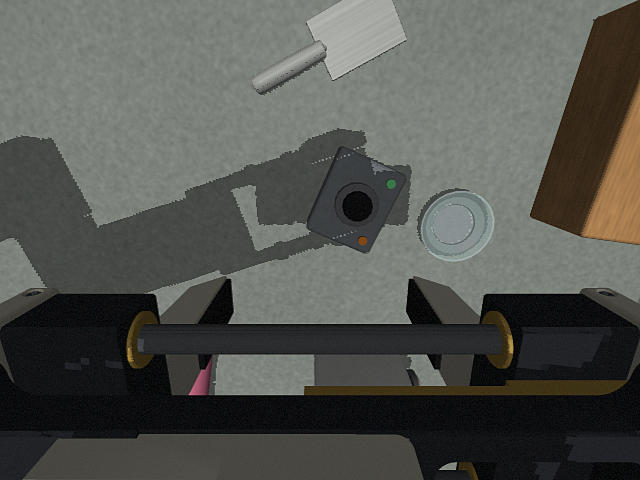

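The wrist view shows the labeller head-on: crest line at v≈133 from (280,134) to (361,133), jar spanning u 284–357 and v 238–280, square to the rails. The second shows the button centre at (357,206). Now I'll triangulate and refine the fit.

Run:
```python
from obs import *
W=pickle.load(open("w.pkl","rb")); w=W["wlab"]; b=W["wbox"]
print({k:w[k] for k in("fx","cx","cy")},[k for k in w])
u=lambda *a:np.array(a,float)
O2=[(w,(.052,.045,.038),u(361,133)),(w,(-.052,.045,.038),u(280,134))]
for o in (OBS,OBS+O2+O2,O2):
    P,r=fit(o,[.6,-.03,.1]); print(P,r[-2:].round(2).tolist())
P,r=fit(OBS+O2+O2,[.6,-.03,.1]); np.save("P.npy",P)
print("crest tri far",tri([(c,*(OBS[2][2])),(w,361,133)]))
# button: dark blob centroid in both
def blob(cam,x,y,rr):
    g=cam["frame"][y-rr:y+rr,x-rr:x+rr].max(2); m=(g<40).astype(np.uint8)
    n,l,s,ce=cv2.connectedComponentsWithStats(m); i=1+s[1:,4].argmax(); return ce[i]+[x-rr,y-rr],s[i]
bt,bw=blob(c,194,248,14),blob(b,357,206,24); print(bt,bw)
B=tri([(c,*bt[0]),(b,*bw[0])]); print("button",B, at_z(c,*bt[0],.051),at_z(b,*bw[0],.051)); np.save("B.npy",B)
print("pred jar wrist",proj(w,L2W(P,[[-.05,-.125,.078],[.05,-.125,.078]])),"home",L2W(P,[0,.07,.065]))
print("jar back top",[ (R.from_euler('z',-P[2]).apply(at_z(w,320,280,.048)-[P[0],P[1],0]))])
crop(c,170,220,60,60,8,"pics/boxtop.png")
```

```text
{'fx': 332.0516303170199, 'cx': 319.3506743173821, 'cy': 238.51000240410136} ['frame', 'fx', 'fy', 'cx', 'cy', 'origin', 'orientation']
[ 0.60327864 -0.03461292  0.13548947] [[2.64, 0.2], [0.33, 0.39]]
[ 0.60463931 -0.03521148  0.14001554] [[-0.5, 0.15], [-0.05, -0.55]]
[ 0.60537537 -0.03534585  0.14825092] [[-0.23, -0.01], [0.23, -0.01]]
crest tri far [0.65037308 0.01666055 0.03773465]
(array([192.66025641, 247.29487179]), array([  6,   7,  14,  14, 156], dtype=int32)) (array([356.99327052, 205.88963661]), array([  9,   9,  31,  31, 743], dtype=int32))
button [0.53663716 0.34510005 0.06292589] [0.53801008 0.3482247  0.051     ] [0.53857528 0.34288888 0.051     ]
pred jar wrist [[282.9582362  267.60816094]
 [358.3660409  267.35372867]] home [[0.59487021 0.03410349 0.065     ]]
jar back top [array([-0.00090528, -0.15652602,  0.048     ])]
```

View pics/boxtop.png

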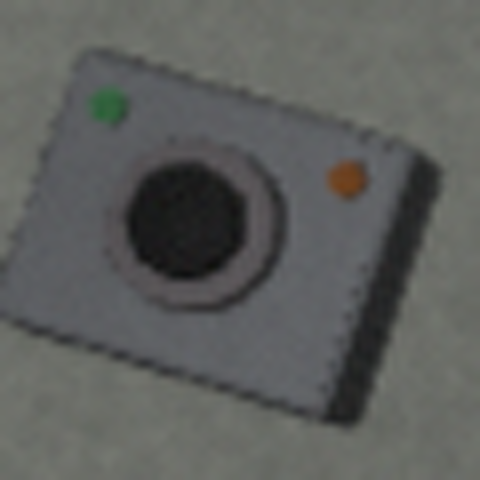

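The labeller fit agrees across both views (yaw ≈ 0.14), and the crest triangulates to z = 37.7 mm. The button is at about (0.537, 0.345), top near z ≈ 0.055–0.063. The crop shows it on a raised bezel. Next I'll set the fingers 50 mm apart, come down behind the kerb and push up the slope.

Run:
```python
from h import *
from bench import bot,jaws,kin,status,viewer
P=np.load("P.npy"); q=quat(P[2]); w=lambda y,z:L2W(P,[0,y,z])[0]
st=lambda m:(lambda s:print(m,round(s["t"],2),R.from_euler('z',-P[2]).apply(s["tool_pos"]-[P[0],P[1],0]).round(4),np.round(s["wrist_force"],2),round(s["opening"],4)))(status.state())
jaws.gripper_to(.05); bot.movep(w(-.188,.22),q); st("above")
bot.movel(w(-.188,.036),v=.12); st("down")
bot.movel(w(-.100,.0415),v=.03); st("pushing")
bot.movel(w(.0005,.058-.002),v=.03); st("near crest")
c=viewer.camera("wrist"); cv2.imwrite("pics/push.png",c["frame"][:,:,::-1])
pickle.dump(c,open("push.pkl","wb"))
```

```text
above 4.6 [ 0.0006 -0.1874  0.2212] [0.01 0.76 0.27] 0.0502
down 6.28 [ 0.0004 -0.1883  0.0368] [-0.59  0.92  0.26] 0.05
pushing 9.38 [ 0.     -0.1001  0.0415] [ 0.85 -0.12  0.52] 0.0499
near crest 12.91 [-0.      0.0005  0.056 ] [ 0.15 -1.41  1.16] 0.05
```

View pics/push.png

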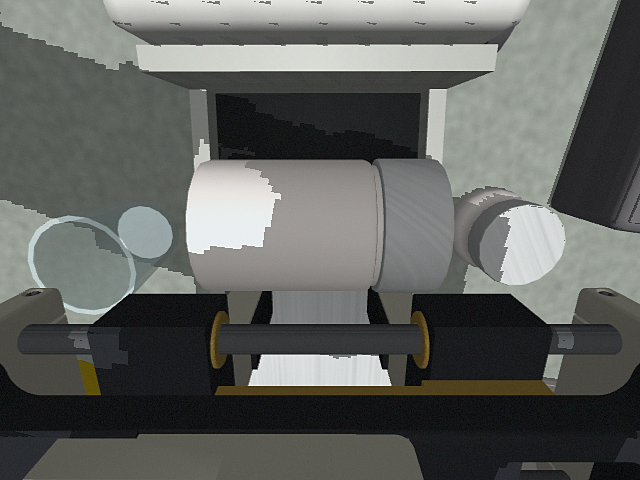

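The jar lies square, spanning (188–453, 160–290), held by the fingers just short of the crest. I'll carry on over the crest.

Run:
```python
from h import *
from bench import bot,jaws,kin,status,viewer
P=np.load("P.npy"); q=quat(P[2]); w=lambda y,z:L2W(P,[0,y,z])[0]
st=lambda m:(lambda s:print(m,round(s["t"],2),R.from_euler('z',-P[2]).apply(s["tool_pos"]-[P[0],P[1],0]).round(4),np.round(s["wrist_force"],2)))(status.state())
bot.movel(w(.029,.058),v=.02); st("over"); bot.wait(.4); st("rest")
bot.movel(w(-.02,.062),v=.08)
c=viewer.camera("wrist"); cv2.imwrite("pics/home.png",c["frame"][:,:,::-1]); pickle.dump(c,open("home.pkl","wb"))
print(proj(c,L2W(P,[[-.05,.07,.095],[.05,.07,.095],[0,.04,.065]])))
```

```text
over 14.53 [0.     0.0289 0.058 ] [-0.31 -0.35 -0.46]
rest 14.93 [0.    0.029 0.058] [-1.1   0.07 -0.72]
[[177.04459125 103.40596311]
 [463.28362354 103.11080902]
 [320.01147944 179.27440164]]
```

View pics/home.png

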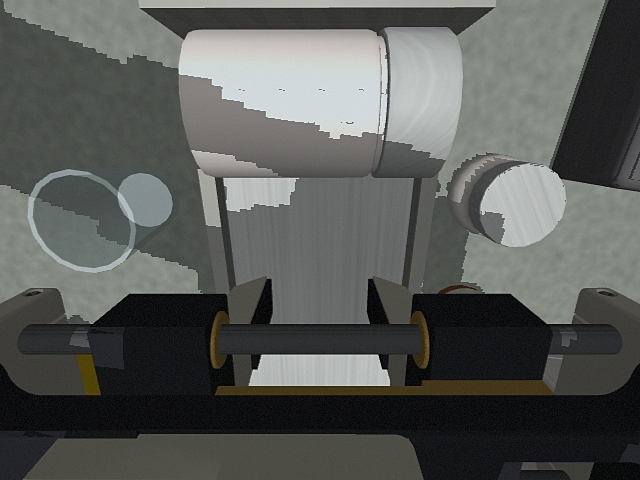

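The jar is home: its back edge is at v≈178 (predicted ~179) and its ends at u 179 and 463 (predicted 177 and 463), square to the plate. Now the button.

Run:
```python
from h import *
from bench import bot,jaws,kin,status,viewer
P=np.load("P.npy"); B=np.load("B.npy"); q=quat(P[2])
bot.movel(L2W(P,[0,-.03,.25])[0],v=.15)
jaws.gripper_to(0.0)
x,y=B[:2]; bot.movep([x,y,.20],q); bot.movel([x,y,.075],v=.1); bot.wait(.2)
s=status.state(); f0=s["wrist_force"][2]; print(s["t"],s["opening"],s["tool_pos"],f0)
z=.068
while z>.036:
    bot.movel([x,y,z],v=.02); bot.wait(.05)
    s=status.state(); f=s["wrist_force"][2]-f0; print(round(z,4),round(s["tool_pos"][2],4),round(f,2))
    if f>12: break
    z-=.001
bot.wait(.2); s=status.state(); print(s["t"],s["wrist_force"])
c=viewer.camera("side"); crop(c,180,220,160,120,5,"pics/press.png")
```

```text
21.225 0.00039018085829243545 [0.5368403  0.34519343 0.07550918] -0.027411127251559357
0.068 0.0679 0.38
0.067 0.0672 1.12
0.066 0.0661 1.68
0.065 0.0651 2.26
0.064 0.0641 3.62
0.063 0.0631 3.3
0.062 0.0621 4.03
0.061 0.0613 4.68
0.06 0.0611 10.14
0.059 0.061 15.06
24.675 [-2.84168595 -0.65375771 15.41416228]
```

Contact came at about z 0.067. The force rose to about 4 N over 6 mm, then met a hard stop, so the button is fully down. I'll release it, retreat and check.

Run:
```python
from h import *
from bench import bot,status,viewer
B=np.load("B.npy"); x,y=B[:2]
bot.movel([x,y,.10],v=.06); bot.movel([x-.03,y,.25],v=.15); bot.wait(.3)
c=viewer.camera("top"); cv2.imwrite("pics/end.png",c["frame"][:,:,::-1]); print(status.state()["t"],status.state()["wrist_force"])
```

```text
27.075 [-0.54911472  1.19047887 -0.32766122]
```

View pics/end.png

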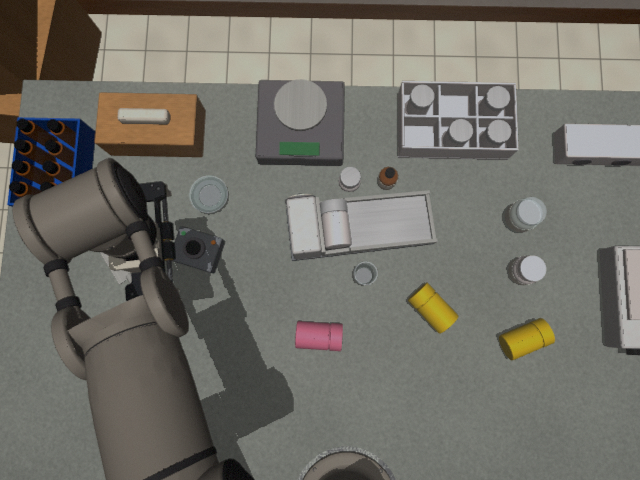

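The jar lies home against the plate at (335,223), square to the ramp. Everything else visible is where it was, and the arm is clear.

```bash
python3 -c "
from bench import order
print(order.hand_in())"
```

```text
the job is handed in; nothing more can be done
None
```

The jar was pushed over the crest and lies home and square against the stop plate; the start button was then pressed fully down and released, and the job is handed in at about 27 s of the 54 s allowed (no verdict was returned).

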